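# Load and close the filter drying pot, then start it

## Task

Get the dish of filters drying: set the dish flat on the floor of the steel pot, then set the loose blue lid gently on the pot's rim so that it sits seated and level. Next swing the retaining bar all the way across above the lid, and then push the yellow roller of the lever switch sideways until it trips, and let it spring back. Do not disturb the flask, the wash bottle or the timer.

Things in the scene. Friction and masses are not known exactly. Their poses are not given: they have to be found in the camera images.
- station: Drying station, fixed to the worktop: a white plate 260 x 300 mm, 15 mm high, that carries the pot, the retaining bar's post and the lever switch. Its origin is on the worktop under the pot's axis; its x points to the post (behind the pot), y to its left, z up. The grey switch housing, 40 x 36 mm and 90 mm high above the worktop, is centred at y = -135 mm.
- pot_floor (a point): Centre of the flat inner floor of the open round steel pot, 25 mm above the worktop. The pot is 140 mm wide inside, 152 mm outside (wall 6 mm) and 40 mm deep. Axes as the station's.
- pot_rim (a point): Centre of the pot's mouth at rim height, 65 mm above the worktop. Axes as the station's.
- dish_centre (a point): Centre, half-way up, of the loose clear plastic dish with grey filters: 66 mm across, 12 mm high, about 30 g, open at the top; stands on the worktop at first. z up.
- lid_knob (a point): Centre, half-way up, of the black knob of the loose blue lid; the knob is an upright cylinder 22 mm in diameter and 32 mm high. The lid's plate is 162 mm across and 6 mm thick; its top lies 16 mm below this point. Under the plate is a black rubber plug 132 mm across (124 mm at its chamfered foot) and 8 mm deep, which drops inside the pot's rim with 4 mm play all round. Lid about 250 g; at first it stands on its plug on the worktop.
- lid_seat (a point): Centre of the underside of the lid's plate (22 mm below lid_knob), which rests on the rim: it coincides with pot_rim when the lid is seated. z is normal to the lid.
- bar_post (a point): Top of the fixed upright post on which the retaining bar turns: on the station's x axis, 110 mm behind the pot's axis, 116 mm above the worktop.
- bar (a joint): Angle of the dark steel retaining bar (155 mm long, 18 mm wide, from 113 to 123 mm above the worktop) about the post's vertical axis: 0 = fully across above the lid's knob, against its stop, pointing along the station's -x; positive = swung out to the station's left (+y), clockwise seen from above; up to 1.85 rad; it starts at 1.35 to 1.75. It is stiff enough to stay where it is left (about 0.6 N at the handle). Its underside clears a seated lid's knob by 10 mm.
- bar_handle (a point): Centre, half-way up, of the exposed part of the bar's red upright handle: a pin 16 mm in diameter that stands 45 mm (123 to 168 mm above the worktop) on the bar, 140 mm from the post's axis.
- switch_arm (a joint): Angle of the switch's spring lever about an axis along the station's x, 70 mm above the worktop: 0 = upright, at rest; positive = roller leaning to the station's -y (away from the pot), negative = toward the pot. It trips beyond 0.4 rad to either side (stops at 0.8) and springs back when let go; about 4 N at the roller trips it.
- roller (a point): Centre of the yellow roller at the top of the switch lever: 20 mm in diameter, 12 mm wide along the station's x, 55 mm above the lever's axis, 125 mm above the worktop at rest. Free of other parts on both sides.
- flask: Bystander: small clear conical flask, 69 mm wide, 145 mm high; origin at the centre of its underside.
- wash: Bystander: white wash bottle with red cap, 69 x 98 x 215 mm; origin at the centre of its underside.
- clock: Bystander: white count-down timer, 28 x 66 x 62 mm; origin at the centre of its underside.
There are look-alikes about, which are no part of the job. Of the things that look like the part that bears dish_centre, take the one that is farthest to the robot's right at the start.

How it is judged (in metres and radians):
On the way, in this order (a step that is already met when the one before it is completed fails the run):
1. the dish stands flat on the pot's floor, let go (horizontal distance between dish_centre and pot_floor below 0.042 m and z of dish_centre in the frame of pot_floor between 0 and 0.01 m and angle between dish_centre's own z axis and vertical below 0.15 rad and contact force between the fingers and dish below 0.1 N), for 0.2 s.
2. the lid sits seated and level on the rim, let go, the dish under it (horizontal distance between dish_centre and pot_floor below 0.042 m and z of dish_centre in the frame of pot_floor between 0 and 0.01 m and angle between dish_centre's own z axis and vertical below 0.15 rad and horizontal distance between lid_seat and pot_rim below 0.008 m and z of lid_seat in the frame of pot_rim between -0.003 and 0.003 m and angle between lid_seat's own z axis and vertical below 0.035 rad and contact force between the fingers and lid below 0.1 N), for 0.2 s.
3. the retaining bar is fully across above the seated lid (horizontal distance between lid_seat and pot_rim below 0.008 m and z of lid_seat in the frame of pot_rim between -0.003 and 0.003 m and angle between lid_seat's own z axis and vertical below 0.035 rad and value of joint bar below 0.12 rad), for 0.2 s.
4. the roller lever is pushed over beyond 0.4 rad to either side ((value of joint switch_arm above 0.4 rad or value of joint switch_arm below -0.4 rad)), for 0.05 s.
At the end, for the whole second after the job is handed in: The dish is flat (within 0.15 rad) on the pot's floor; the lid is seated on the rim (centred within 8 mm, seat height within 3 mm, level within 0.035 rad); the bar is within 0.12 rad of fully across; the switch lever is back within 0.1 rad of upright; lid and dish are at rest (all of step 3 and horizontal distance between dish_centre and pot_floor below 0.042 m and z of dish_centre in the frame of pot_floor between 0 and 0.01 m and angle between dish_centre's own z axis and vertical below 0.15 rad and value of joint switch_arm between -0.1 and 0.1 rad and linear speed of each of lid, dish below 0.01 m/s); the robot touches nothing.
It fails at once if the small conical flask is moved more than 30 mm or tipped (distance of flask from where it was at the start of the episode above 0.03 m or angle between flask's own z axis and vertical above 0.3 rad).
It fails at once if the wash bottle is moved more than 30 mm or tipped (distance of wash from where it was at the start of the episode above 0.03 m or angle between wash's own z axis and vertical above 0.3 rad).
It fails at once if the timer is moved more than 30 mm or tipped (distance of clock from where it was at the start of the episode above 0.03 m or angle between clock's own z axis and vertical above 0.3 rad).
It fails at once if the lid strikes the station hard (over 80 N), as when dropped (contact force between lid and station above 80 N).
It fails at once if the dish is tipped over (angle between dish_centre's own z axis and vertical above 0.7 rad).
It also fails if it takes over 72 s, if anything falls off the work surface, if the arm or the gripper's body presses on something with over 40 N, if the wrist force passes 120 N, or if a joint passes its speed limit or range.

## Robot

A 6-joint arm with a two-finger parallel gripper is mounted at the origin on a cart in front of the work surface, level with it; the furniture and walls round the work are solid. World frame = base frame: x ahead of the robot, y to its left, z up, the work surface at z = 0. Lengths are in m, angles in degrees, forces in N, time in s.
With the tool pointing down it reaches from about 0.25 to 0.775 m from the base axis. Payload 4 kg.
Tool frame: the origin (TCP) lies midway between the tips of the shut fingers; the grasp point (between the pads) lies 19 mm behind it; z points along the fingers, y is the line along which they close (so a half turn about z gives the same grasp; the last joint's range is limited). The gripper opens to 85 mm and grips with 20 to 120 N. Pads are 22 mm wide; open, the fingers measure 114 mm over their backs; the gripper's body (76 mm by 85 mm) begins 54 mm behind the grasp point. The pads swing forward as they close: fully open they stand 13 mm farther back than shut.
Start: joints at [61.759, 4.996, 78.535, -0, 96.463, -5.907], TCP at [0.209, 0.509, 0.231] pointing down, gripper open.
Joint ranges: [-177.83, 177.83], [-43.37, 116.18], [15.69, 146.23], [-61.86, 241.86], [9.47, 152.12], [-147.06, 147.06]. Speed limits (degrees/s): [159.86, 159.86, 180, 180, 180, 180].

## Interface

Orientations are given as [roll, pitch, yaw] about the fixed x, y, z axes, in that order (R = Rz(yaw) Ry(pitch) Rx(roll)).
In Python, from bench import bot gives the robot as it stands.
- The arm moves only by the tool drive_tool, never from a script. Its argument "rows" is a list that holds one entry, the list of rows, each a list of 4 numbers: the shift along the tool's x, y, z in cm, then the turn about the tool's z in degrees. In form: [[[x, y, z, yaw], ...]]. A call has 1 to 5 rows; each row is the pose to reach, as a shift and turn from the pose commanded when the call began, along the tool's axes at that moment; what a row does not reach only later rows make up. A row lasts 1/10 s, in which the tool goes at most 50 mm and 8.59 degrees, less where a joint would pass 70% of its speed; a pose out of reach is approached as far as the arm can. A call with a gripper value outside its range is refused whole. "fingers" is the finger opening in cm, from 0 to 8.54, set as the call begins (left out, the last holds). The fingers move at their own pace and stop on an object; the grip force is fixed at half the most. Time passes only in rows, so rows that repeat a pose let the fingers close. It gives the time, the measured TCP pose, the force, the opening and the grip force at its end, in the units of the state.
- bot.observe(): the state, without advancing time (a new reading comes with each control period).
- bot.capture(name): name is "side" or "top" or "wrist"; returns a dict with "color" (480x640x3 uint8, blue, green, red), "fx", "fy", "cx", "cy" (pixels), "R" (3x3) and "t" (3): a world point X has camera coordinates R X + t. Camera axes: x right, y down, z forward; pixel columns grow to the right and rows downward; lengths in m; the calibration is good to about 2 mm. A picture is of the moment at which its call begins. There is no depth.
- bot.hand_in(): hands the job in; it is judged then, once.
The state is a dict: "t": time; "joint_positions": joint angles; "joint_velocities": joint speeds; "joint_efforts": joint torques, N m; "position": TCP position; "tool_rot": TCP orientation; "contact_force": force on the tool from outside, world axes, zero at the start; "wrist_torque": the same for the moment, N m; "gripper_width": opening from 0.0 (shut) to 1.0 (fully open); "gripper_force": force on a finger pad.
Only numpy, scipy, OpenCV 4.12 (cv2) and the standard library are available. Lean on these libraries where they do the work, as an engineer would, in place of code of your own. Each camera call takes 0.05 s, during which the arm holds its last target. There are 200 camera calls.

## Working session

There is one attempt and no reset: what is moved stays moved. The work goes in short steps, Python scripts to look and compute and a tool call to move; the robot and the scene stay as the last step left them, time stands still between calls to the robot, and variables do not carry over. Pictures are saved under pics/ and viewed, at most 10 in all, crops included, and the job is handed in when it is done.

Besides the shell and the picture viewer there is one more tool, called after "Call:" by a JSON object that holds its "method" and its "body". drive_tool: Moves the arm, as the interface text tells. Its arguments: {"type":"object","properties":{"rows":{"type":"array"},"fingers":{"type":"number"}},"required":["rows"]}

```bash
mkdir -p pics; cat > h.py <<'E'
import numpy as np, cv2
from bench import bot
from scipy.spatial.transform import Rotation as Ro
def cap(n,save=None):
    c=bot.capture(n); c['R']=np.array(c['R']); c['t']=np.array(c['t'])
    if save: cv2.imwrite('pics/'+save+'.png',c['color'])
    return c
def ray(c,u,v,z):
    d=c['R'].T@np.array([(u-c['cx'])/c['fx'],(v-c['cy'])/c['fy'],1]); o=-c['R'].T@c['t']
    return o+d*(z-o[2])/d[2]
def proj(c,X):
    p=c['R']@np.array(X)+c['t']; return np.array([c['fx']*p[0]/p[2]+c['cx'],c['fy']*p[1]/p[2]+c['cy']])
def st():
    s=bot.observe(); return s
def tool(X,yaw=None):
    s=bot.observe(); R=Ro.from_euler('xyz',s['tool_rot'],degrees=True).as_matrix()
    return R.T@(np.array(X)-np.array(s['position']))*100
E
python3 - <<'E'
from h import *
for n in ('top','side'):
    c=cap(n,n+'0'); print(n,-c['R'].T@c['t'],c['fx'],c['R'][2])
print(st())
E
```

```text
top [0.34774745 0.13546073 1.87979343] 504.9220276879881 [ 0.10347907 -0.01044008 -0.99457684]
side [0.16980342 1.09321528 0.80016933] 448.73269747013484 [ 0.30644594 -0.77712606 -0.54969626]
{'t': 0.1, 'joint_positions': array([ 6.17591120e+01,  5.03753157e+00,  7.86174323e+01,  1.47268522e-03,
        9.64633027e+01, -5.90787325e+00]), 'joint_velocities': array([-0.04343153, -0.17231675, -0.0831588 ,  0.04364839, -0.1069662 ,
        0.01931152]), 'joint_efforts': array([ 1.65066838e-03, -3.53017974e+01, -3.14218497e+01, -1.74927291e-04,
        7.98226363e-03, -5.71362204e-05]), 'position': array([0.20878077, 0.50834201, 0.23021891]), 'tool_rot': array([-1.79882512e+02, -1.36289742e-02,  1.57667136e+02]), 'contact_force': array([-0.62964477,  0.51165164, -0.16899075]), 'wrist_torque': array([-0.00627825,  0.04659776,  0.03977349]), 'gripper_force': 0.0, 'gripper_width': 0.9998683206281228}
```

View pics/top0.png

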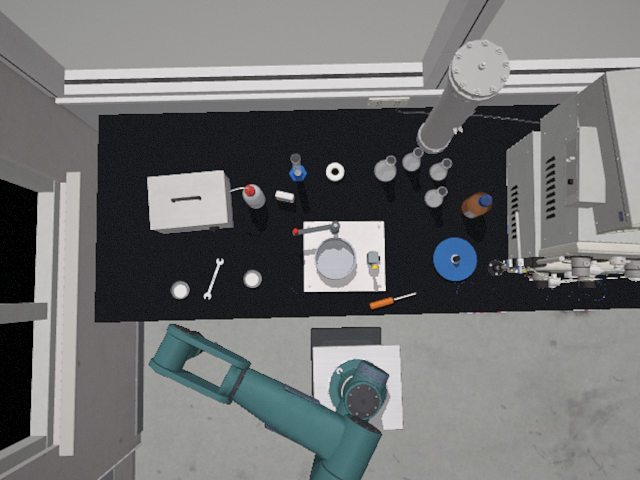

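View pics/side0.png

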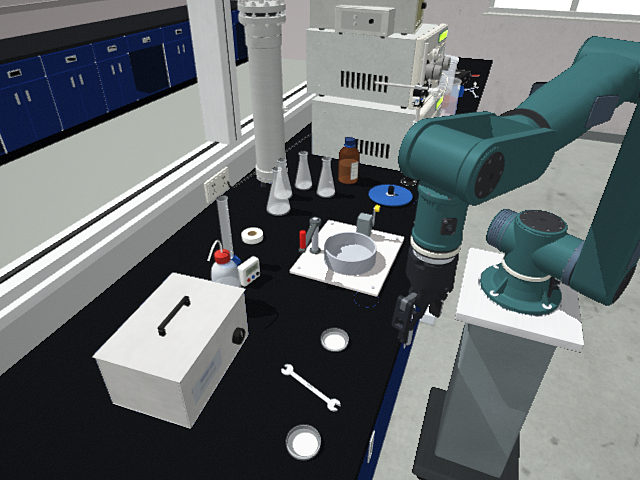

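The top view shows two dish candidates, (180,290) and (252,279). The tape roll at (335,172) is not a dish. The dish at (252,279) is the farthest right for the robot (smaller y), so I take that one. The pot is at (336,259), lid (455,259), bar handle (296,232), roller (375,266), clock (285,196), wash (252,195), with four flasks near (385–440,160–195).

```bash
python3 - <<'E'
from h import *
c=cap('top'); im=c['color'].astype(int); s=cap('side','s1')
hsv=cv2.cvtColor(c['color'],cv2.COLOR_BGR2HSV)
def comp(m,x0,y0,x1,y1):
    w=np.zeros(m.shape,np.uint8); w[y0:y1,x0:x1]=m[y0:y1,x0:x1]; 
    n,l,stt,cen=cv2.connectedComponentsWithStats(w); k=1+stt[1:,4].argmax(); return (l==k).astype(np.uint8),stt[k],cen[k]
g=cv2.cvtColor(c['color'],cv2.COLOR_BGR2GRAY)
for nm,b in (('dish',(235,262,270,297)),('other',(165,275,197,305))):
    m,sx,ce=comp((g>60).astype(np.uint8),*b); print(nm,sx,ce,ray(c,*ce,0.008))
m,sx,ce=comp((g>130).astype(np.uint8),290,210,400,305)
cn=max(cv2.findContours(m,0,2)[0],key=cv2.contourArea); r=cv2.minAreaRect(cn); print('plate',r,[ray(c,*p,.015).round(4) for p in cv2.boxPoints(r)])
m,sx,ce=comp(((hsv[...,0]>95)&(hsv[...,0]<125)&(hsv[...,1]>120)&(hsv[...,2]>80)).astype(np.uint8),420,225,490,295)
(cx,cy),rr=cv2.minEnclosingCircle(max(cv2.findContours(m,0,2)[0],key=cv2.contourArea)); print('lid',cx,cy,rr,ray(c,cx,cy,.014))
m,sx,ce=comp(((hsv[...,0]>20)&(hsv[...,0]<35)&(hsv[...,1]>120)).astype(np.uint8),360,250,390,285); print('roller',ce,sx,ray(c,*ce,.13))
m,sx,ce=comp(((hsv[...,0]<8)&(hsv[...,1]>150)).astype(np.uint8),285,222,310,240); print('handle',ce,sx,ray(c,*ce,.16))
for nm,px,z in (('wash',(255,196),.1),('clock',(285,196),.062),('orange',(382,302),.01)): print(nm,ray(c,*px,z))
for f in ((385,170),(412,160),(440,170),(436,197)): print('flask',ray(c,*f,.07).round(3))
big=cv2.resize(c['color'][200:330,225:405],None,fx=4,fy=4,interpolation=2); cv2.imwrite('pics/crop1.png',big)
E
```

```text
dish [243 270  19  18 274] [252.07664234 278.44525547] [0.40693209 0.37399876 0.008     ]
other [170 281  20  19 286] [179.58741259 289.62237762] [0.37279504 0.64100977 0.008     ]
plate ((344.0, 256.0), (70.0, 82.0), 90.0) [array([0.6154, 0.181 , 0.015 ]), array([ 0.6077, -0.1248,  0.015 ]), array([ 0.348 , -0.1146,  0.015 ]), array([0.3559, 0.1868, 0.015 ])]
lid 454.72222900390625 258.72222900390625 22.413846969604492 [ 0.4602451  -0.37820008  0.014     ]
roller [374.25 266.4 ] [372 265   6   4  20] [ 0.43377445 -0.06522529  0.13      ]
handle [295.18181818 230.54545455] [293 228   5   6  22] [0.56219719 0.20500526 0.16      ]
wash [0.69761883 0.34831224 0.1       ]
clock [0.70239197 0.24346725 0.062     ]
orange [ 0.3080176  -0.10266174  0.01      ]
flask [ 0.788 -0.125  0.07 ]
flask [ 0.823 -0.225  0.07 ]
flask [ 0.783 -0.326  0.07 ]
flask [ 0.684 -0.307  0.07 ]
```

View pics/crop1.png

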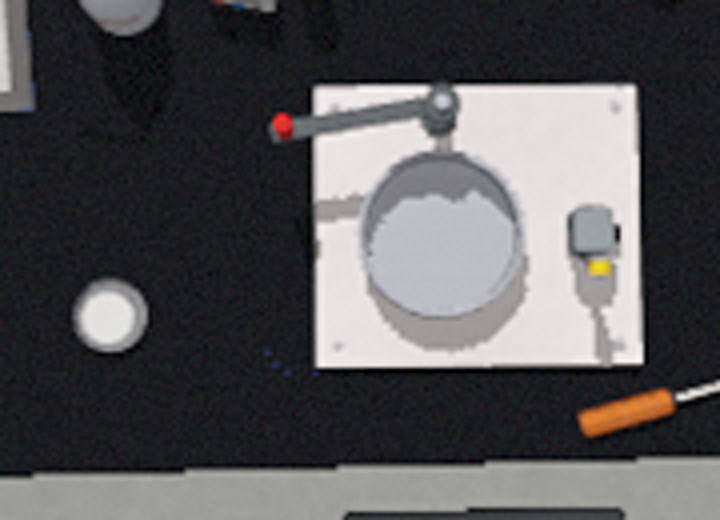

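The crop shows the chosen round dish with grey filters at crop (110,315), the pot with the bar swung out to the left and the red handle, and the roller in front of the switch housing.

```bash
python3 - <<'E'
from h import *
print(tool([.407,.374,.16]))
c=cap('wrist','w0'); print(-c['R'].T@c['t']-st()['position'],c['R'])
E
```

```text
[-23.43775214  -4.89884105   7.0586957 ]
[-0.07230595  0.02929794  0.1431687 ] [[ 0.37963551  0.92513398 -0.00199872]
 [ 0.88027856 -0.3605625   0.30838993]
 [ 0.28458134 -0.1188352  -0.95125794]]
```

Call:
{"method": "drive_tool", "body": {"rows": [[[-4.7,-1,1.4,0],[-9.4,-2,2.8,0],[-14.1,-3,4.2,0],[-18.8,-4,5.6,0],[-23.4,-4.9,6,0]]], "fingers": 8.54}}

```text
t: 0.75
position: [0.4073, 0.3726, 0.1692]
tool_rot: [-179.8, -0.1, 157.7]
contact_force: [0.2, 0.1, -0.6]
gripper_width: 0.998
gripper_force: 0.0
```

```bash
python3 - <<'E'
from h import *
s=st(); print(s['t'],s['position'],s['tool_rot'],s['contact_force'])
c=cap('wrist','w1'); print(proj(c,[.407,.374,.012]))
E
```

```text
0.75 [0.40730877 0.37259581 0.16921648] [-1.79845487e+02 -1.01691638e-01  1.57674218e+02] [ 0.23664468  0.0869584  -0.58912806]
[324.29051362 223.13118795]
```

View pics/w1.png

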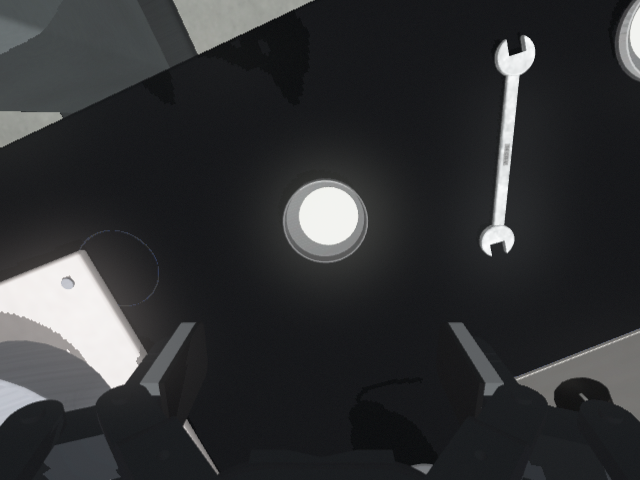

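The wrist view shows the dish ring centred near (325,221), within 2 px of the prediction. Next I lower onto it.

```bash
python3 - <<'E'
from h import *
c=cap('wrist'); g=cv2.cvtColor(c['color'],cv2.COLOR_BGR2GRAY)
m=np.zeros_like(g); m[170:270,275:375]=(g[170:270,275:375]>75)*255
cn=max(cv2.findContours(m,0,1)[0],key=cv2.contourArea); e=cv2.minEnclosingCircle(cn); print(e)
p=ray(c,*e[0],.010); print(p, tool([p[0],p[1],0.0]))
E
```

```text
((327.8539733886719, 210.14601135253906), 43.271297454833984)
[0.40614389 0.37497778 0.01      ] [ 0.60544027  0.29123903 16.95819769]
```

Call:
{"method": "drive_tool", "body": {"rows": [[[0.3,0.2,5,0],[0.4,0.2,9.5,0],[0.4,0.2,13,0],[0.4,0.2,14,0],[0.4,0.2,14,0]]]}}

```text
t: 1.35
position: [0.4025, 0.3775, 0.0298]
tool_rot: [-179.8, -0.1, 157.7]
contact_force: [0.5, 0.3, -0.3]
gripper_width: 1.001
gripper_force: 0.0
```

```bash
python3 - <<'E'
from h import *
s=st(); print(s['position'],s['contact_force'])
c=cap('wrist','w2'); print(tool([.4065,.3745,-.006]))
E
```

```text
[0.40249471 0.37753887 0.02982881] [ 0.47447117  0.25750965 -0.28571206]
[-0.38696741 -0.28070086  3.80942188]
```

View pics/w2.png

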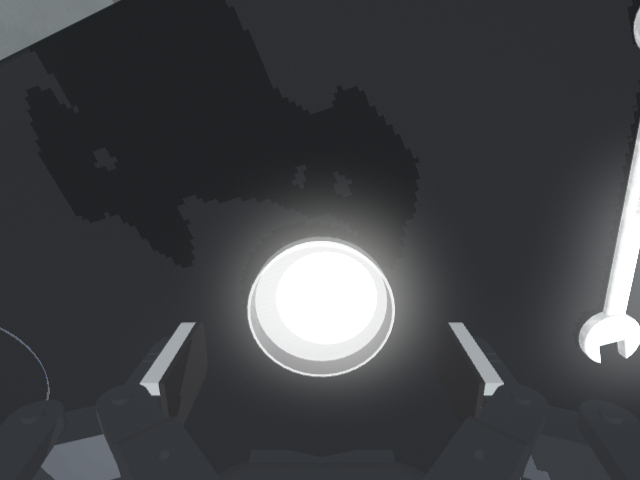

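The wrist view shows the dish rim ring centred at about (321,308), midway between the fingers (column 320), so the lateral position is good.

```bash
python3 - <<'E'
from h import *
c=cap('wrist'); p=ray(c,321,308,.012); print(p,tool(p))
p=ray(c,320,360,.03)
for z in (.03,.02,0.04): print(z, tool(ray(c,320,360,z)))
E
```

```text
[0.40697864 0.37654704 0.012     ] [-0.28626033 -0.17254442  2.15043783]
0.03 [-1.8030576  -0.20696829  0.35296176]
0.02 [-2.46652474 -0.21379075  1.35410521]
0.04 [-1.13959047 -0.20014582 -0.64818168]
```

Call:
{"method": "drive_tool", "body": {"rows": [[[-0.3,-0.1,1.5,0],[-0.3,-0.1,2.7,0],[-0.3,-0.1,3.3,0],[-0.3,-0.1,3.5,0],[-0.3,-0.1,3.5,0]]]}}

```text
t: 1.95
position: [0.406, 0.3756, -0.0042]
tool_rot: [-180.0, -0.0, 157.7]
contact_force: [-0.3, -0.4, 0.8]
gripper_width: 1.001
gripper_force: 0.0
```

Call:
{"method": "drive_tool", "body": {"rows": [[[0,0,0,0],[0,0,0,0],[0,0,0,0],[0,0,0,0]]], "fingers": 6.2}}

```text
t: 2.35
position: [0.407, 0.3765, -0.0025]
tool_rot: [179.9, 0.1, 157.7]
contact_force: [0.7, 0.2, 5.1]
gripper_width: 0.731
gripper_force: 56.8
```

Call:
{"method": "drive_tool", "body": {"rows": [[[0,0,-0.3,0],[0,0,-0.5,0],[0,0,-2,0],[0,0,-4,0],[0,0,-6,0]]], "fingers": 5.5}}

```text
t: 2.85
position: [0.4061, 0.3756, 0.0573]
tool_rot: [-180.0, -0.0, 157.7]
contact_force: [0.9, 0.3, 0.4]
gripper_width: 0.734
gripper_force: 65.4
```

```bash
python3 - <<'E'
from h import *
c=cap('wrist','w3'); s=st(); print(s['position'],s['gripper_width'],s['gripper_force'])
E
```

```text
[0.40822408 0.37731244 0.0617451 ] 0.7328992996371327 65.43102032504976
```

View pics/w3.png

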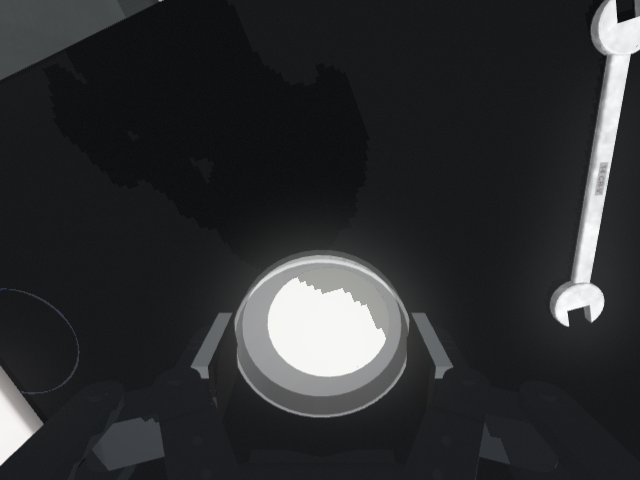

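The dish is held level between the pads, with its rim centred near (322,340). Now I locate the pot.

```bash
python3 - <<'E'
from h import *
c=cap('top'); p=ray(c,335.25,258.5,.065); print(p)
g=cv2.cvtColor(c['color'],cv2.COLOR_BGR2GRAY)
# plate corners from edges: sample in crop coords
for q in ((313,86),(637,86),(643,366),(316,368)): print(ray(c,225+(q[0]-1.5)/4,200+(q[1]-1.5)/4,.015).round(4))
print('post',ray(c,225+441/4,200+100/4,.12),'t',tool([p[0],p[1],.13]))
E
```

```text
[0.46901924 0.06677581 0.065     ]
[0.6149 0.1815 0.015 ]
[ 0.6074 -0.1206  0.015 ]
[ 0.3475 -0.116   0.015 ]
[0.3535 0.1846 0.015 ]
post [0.58327658 0.06542633 0.12      ] t [-17.43608577 -26.38824088  -7.05292372]
```

Call:
{"method": "drive_tool", "body": {"rows": [[[0,0,-5,0],[-2,-3,-8,0],[-4.5,-7,-8,0],[-7,-11,-8,0],[-9.5,-15,-8,0]]]}}

```text
t: 3.45
position: [0.4368, 0.1994, 0.136]
tool_rot: [-180.0, 0.0, 157.7]
contact_force: [0.5, -0.9, -0.8]
gripper_width: 0.732
gripper_force: 65.8
```

```bash
python3 - <<'E'
from h import *
c=cap('wrist','w4'); s=st(); print(s['position'],s['gripper_width'],s['gripper_force']); print(tool([.469,.067,.13]),proj(c,[.469,.067,.065]))
E
```

```text
[0.43804063 0.19241471 0.13571709] 0.735481461221071 65.84739532205276
[ -7.68341028 -10.3787051    0.66922733] [147.3420803  380.97721501]
```

View pics/w4.png

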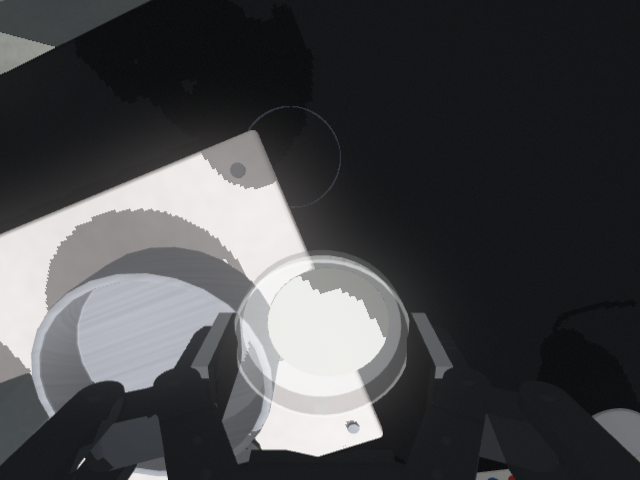

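The pot's rim is centred near (153,375) in the wrist view, within about 6 px of the prediction. I move over it and lower.

Call:
{"method": "drive_tool", "body": {"rows": [[[-2.6,-3.5,0,0],[-5.2,-7,0,0],[-7.2,-9.7,0,0],[-7.6,-10.3,0,0],[-7.6,-10.3,0,0]]]}}

```text
t: 4.0
position: [0.4681, 0.0762, 0.1357]
tool_rot: [180.0, -0.1, 157.5]
contact_force: [0.2, 0.6, -0.0]
gripper_width: 0.729
gripper_force: 65.9
```

```bash
python3 - <<'E'
from h import *
c=cap('wrist','w5');s=st(); print(s['position']); print(tool([.469,.067,.03]))
g=cap('top'); 
im=g['color'];hsv=cv2.cvtColor(im,cv2.COLOR_BGR2HSV)
E
```

```text
[0.46794813 0.07716398 0.13577523]
[-0.50008875 -0.90421282 10.57640936]
```

View pics/w5.png

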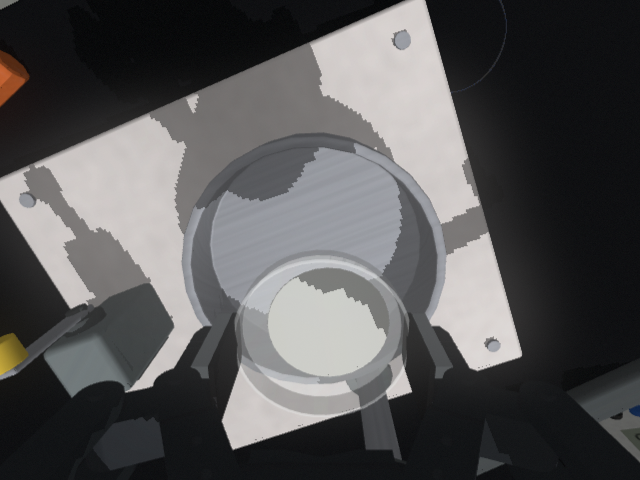

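The pot's rim is seen centred near (314,260), with a dark shadowed edge. The held dish is in front of it, and the bar's post and base appear at (375,400).

```bash
python3 - <<'E'
from h import *
c=cap('wrist');p=ray(c,314,261,.065); print(p,st()['position'],tool(p)); 
for a in np.linspace(0,5.5,6): print(proj(c,p+.076*np.array([np.cos(a),np.sin(a),0])).round())
E
```

```text
[0.46543754 0.07361169 0.065     ] [0.46791424 0.07803942 0.13599463] [ 0.05467255 -0.50691293  7.09928292]
[361. 367.]
[446. 271.]
[390. 144.]
[237. 143.]
[182. 271.]
[268. 367.]
```

Call:
{"method": "drive_tool", "body": {"rows": [[[-0.2,-0.5,3,0],[-0.2,-0.5,7,0],[-0.2,-0.5,10,0],[-0.2,-0.5,11,0],[-0.2,-0.5,11.2,0]]]}}

```text
t: 4.65
position: [0.4676, 0.0726, 0.0237]
tool_rot: [-180.0, -0.1, 157.8]
contact_force: [0.2, -0.2, -0.4]
gripper_width: 0.733
gripper_force: 65.9
```

Call:
{"method": "drive_tool", "body": {"rows": [[[0,0,0,0]]]}}

```text
t: 4.75
position: [0.469, 0.0722, 0.0251]
tool_rot: [180.0, 0.1, 157.7]
contact_force: [-0.1, 0.5, -0.6]
gripper_width: 0.736
gripper_force: 65.9
```

Call:
{"method": "drive_tool", "body": {"rows": [[[0,0,0.2,0],[0,0,0.35,0],[0,0,0.35,0]]]}}

```text
t: 5.05
position: [0.4695, 0.0717, 0.0227]
tool_rot: [179.9, 0.1, 157.7]
contact_force: [-1.1, 1.1, 4.2]
gripper_width: 0.737
gripper_force: 66.4
```

Touching the floor (4 N). Open a little and rise.

Call:
{"method": "drive_tool", "body": {"rows": [[[0,0,0,0],[0,0,0,0],[0,0,0,0]]], "fingers": 7.4}}

```text
t: 5.35
position: [0.4682, 0.0714, 0.0207]
tool_rot: [180.0, -0.0, 157.7]
contact_force: [-0.6, 0.2, 0.3]
gripper_width: 0.868
gripper_force: 0.0
```

Call:
{"method": "drive_tool", "body": {"rows": [[[0,0,-1,0],[0,0,-4,0],[0,0,-8,0],[0,0,-13,0],[0,0,-16,0]]]}}

```text
t: 5.85
position: [0.4696, 0.0714, 0.1858]
tool_rot: [179.8, 0.3, 157.7]
contact_force: [0.6, -0.8, -0.5]
gripper_width: 0.868
gripper_force: 0.0
```

```bash
python3 - <<'E'
from h import *
c=cap('wrist','w6');s=st(); print(s['position'],s['tool_rot'])
t=cap('top'); print('lid knob t',tool([.46,-.378,.18]))
cv2.imwrite('pics/w6b.png',np.hstack([cv2.resize(c['color'],(400,300)),cv2.resize(t['color'][190:310,290:490],(400,240))[:240].repeat(1,0) if 0 else cv2.resize(t['color'][190:310,290:490],(400,300))]))
hsv=cv2.cvtColor(t['color'],cv2.COLOR_BGR2HSV); g=t['color'].max(2)
m=np.zeros_like(g); m[248:272,443:470]=(g[248:272,443:470]<50)*255
cn=cv2.findContours(m,0,2)[0]; print([(cv2.boundingRect(k),cv2.contourArea(k)) for k in cn])
E
```

```text
[0.47195461 0.0715403  0.19072093] [179.64705039   0.78285505 157.66555485]
lid knob t [-16.00641881 -42.02446332   0.75329107]
[((453, 256, 7, 5), 15.5)]
```

View pics/w6b.png

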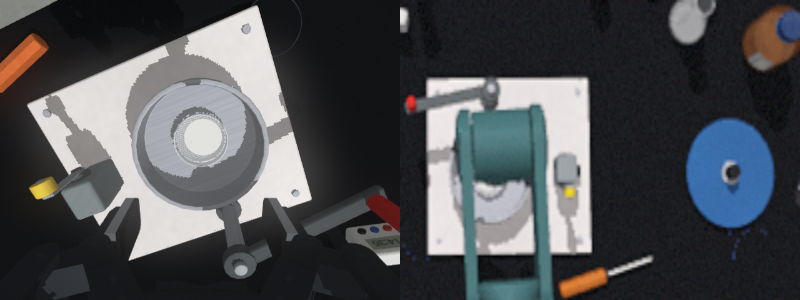

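The dish is in the pot, near the centre, and the fingers are clear. I measure the rim numerically in the wrist image with a circle fit on the rim plane.

```bash
cat >> h.py <<'E'
from scipy.optimize import least_squares
def circ(c,p0,r,z,band=.006,mask=None,it=3,fs=.0008):
    """edge points near circle -> plane -> robust fixed-radius fit"""
    e=cv2.Canny(cv2.GaussianBlur(c['color'],(3,3),0),30,80) if mask is None else cv2.Canny(mask,50,150)
    e[330:, :]=0
    v,u=np.nonzero(e); d=c['R'].T@np.array([(u-c['cx'])/c['fx'],(v-c['cy'])/c['fy'],np.ones(len(u))]); o=-c['R'].T@c['t']
    P=(o[:,None]+d*(z-o[2])/d[2])[:2].T; p=np.array(p0[:2])
    for b in (band,band*.7,band*.5):
        Q=P[abs(np.linalg.norm(P-p,axis=1)-r)<b]
        f=least_squares(lambda q:np.linalg.norm(Q-q,axis=1)-r,p,loss='cauchy',f_scale=fs); p=f.x
    a=np.degrees(np.arctan2(*(Q-p).T[::-1]));res=np.linalg.norm(Q-p,axis=1)-r
    return p,len(Q),np.median(abs(res)),np.histogram(a,8,(-180,180))[0]
E
python3 - <<'E'
from h import *
for k in range(2):
    c=cap('wrist'); s=st(); print(s['position'],s['tool_rot'])
    p0=ray(c,321,232,.065); print(p0)
    for r in (.076,.070):
        p,*q=circ(c,p0,r,.065); print(r,p,q,'tool',tool([*p,.065]),proj(c,[*p,.065]))
E
```

```text
[0.47002034 0.07146249 0.18459547] [179.82421455   0.38454266 157.66454369]
[0.46994693 0.07196218 0.065     ]
0.076 [0.47184913 0.06940984] [850, np.float64(0.0008207490500492104), array([116,  96, 106,  42, 117,  93, 135, 145])] tool [-0.16689309 -0.15706179 11.96051079] [318.63186422 235.78987097]
0.07 [0.47201697 0.06918099] [775, np.float64(0.00037001477666798177), array([160,  78, 100,  45,  36,  77, 157, 122])] tool [-0.19111397 -0.17185214 11.96062798] [318.41874869 236.12504913]
[0.46866047 0.0714211  0.18201199] [1.79939751e+02 1.23203417e-01 1.57662603e+02]
[0.46682882 0.07223564 0.065     ]
0.076 [0.47220913 0.0694111 ] [818, np.float64(0.0007929739159416166), array([117,  97, 105,   0, 119,  96, 133, 151])] tool [-0.37946724 -0.06335173 11.70198207] [320.17086358 240.48195039]
0.07 [0.46620508 0.07073073] [619, np.float64(0.0010081746991606327), array([122,  97,  40,   0,   7,  80, 130, 143])] tool [ 0.22603627 -0.16947944 11.70056845] [318.60818145 231.99360313]
```

Call:
{"method": "drive_tool", "body": {"rows": [[[0,0,0,0],[0,0,0,0],[0,0,0,0]]]}}

```text
t: 6.35
position: [0.4675, 0.0714, 0.1792]
tool_rot: [-179.9, -0.2, 157.7]
contact_force: [-0.1, 0.0, -0.4]
gripper_width: 0.87
gripper_force: 0.0
```

```bash
python3 - <<'E'
from h import *
L=[]
for k in range(4):
    c=cap('wrist'); s=st(); 
    R=[circ(c,[.4720,.0694],r,.065,band=.004) for r in (.076,.070)]
    L.append([*R[0][0],*R[1][0],*s['position']]); print(np.round(L[-1],4),tool([*R[0][0],.065]).round(2),proj(c,[*R[0][0],.065]),R[0][1:3],R[1][1:3])
print(np.mean(L,0))
print('to lid',tool([.46,-.378,.14]))
E
```

```text
[0.4725 0.0694 0.4719 0.0692 0.4677 0.0714 0.1795] [-5.500e-01  1.000e-02  1.145e+01] [322.50970503 248.07024021] (743, np.float64(0.0007400368932867496)) (760, np.float64(0.00034171929651476834))
[0.4724 0.0694 0.4719 0.0692 0.4678 0.0714 0.1798] [-5.200e-01 -1.000e-02  1.148e+01] [322.32776485 247.51483461] (755, np.float64(0.0007715398243414995)) (672, np.float64(0.000322755943799366))
[0.4725 0.0694 0.4719 0.0692 0.468  0.0714 0.1801] [-5.100e-01 -1.000e-02  1.151e+01] [322.20755896 247.13750148] (749, np.float64(0.0007374301551647394)) (695, np.float64(0.00034149663834549815))
[0.4725 0.0693 0.472  0.0692 0.4681 0.0714 0.1803] [-0.49 -0.02 11.53] [322.06390699 246.80900631] (755, np.float64(0.0007414084278353078)) (707, np.float64(0.00035367583829845617))
[0.47245506 0.06936269 0.47192368 0.06919792 0.4678904  0.07140668
 0.17992828]
to lid [-16.33239236 -41.87611233   4.03108804]
```

Call:
{"method": "drive_tool", "body": {"rows": [[[-1.7,-4.2,0,0],[-3.4,-8.8,0,0],[-5.1,-13.4,0,0],[-6.8,-18,0,0],[-8.5,-22.6,0,0]]], "fingers": 6}}

```text
t: 7.05
position: [0.4607, -0.1718, 0.1809]
tool_rot: [180.0, 0.0, 157.7]
contact_force: [1.1, -1.0, 0.9]
gripper_width: 0.705
gripper_force: 0.0
```

Call:
{"method": "drive_tool", "body": {"rows": [[[-1.7,-4.4,0,0],[-3.4,-9,0,0],[-5.1,-13.6,0,0],[-6.8,-17.5,2,0],[-7.8,-19.3,4,0]]]}}

```text
t: 7.55
position: [0.4594, -0.3823, 0.1408]
tool_rot: [-179.9, 0.1, 157.5]
contact_force: [0.9, -0.1, 0.3]
gripper_width: 0.704
gripper_force: 0.0
```

Call:
{"method": "drive_tool", "body": {"rows": [[[0,0,0,0],[0,0,0,0],[0,0,0,0],[0,0,0,0],[0,0,0,0]]]}}

```text
t: 8.05
position: [0.4605, -0.3774, 0.1422]
tool_rot: [-180.0, 0.1, 157.7]
contact_force: [0.3, -0.2, -0.5]
gripper_width: 0.703
gripper_force: 0.0
```

```bash
cat >> h.py <<'E'
def blue(c):
    h=cv2.cvtColor(c['color'],cv2.COLOR_BGR2HSV)
    return ((h[...,0]>95)&(h[...,0]<130)&(h[...,1]>110)&(h[...,2]>60)).astype(np.uint8)*255
E
python3 - <<'E'
from h import *
for k in range(3):
    c=cap('wrist'); s=st()
    m=blue(c); cn=max(cv2.findContours(m,0,1)[0],key=cv2.contourArea); m2=np.zeros_like(m); cv2.drawContours(m2,[cn],-1,255,-1)
    (u,v),r=cv2.minEnclosingCircle(cn); p0=ray(c,u,v,.014)
    print(s['position'].round(4),(u,v,r),cv2.boundingRect(cn),p0)
    p,*q=circ(c,p0,.081,.014,mask=m2,band=.01); print(p,q,'tool',tool([*p,.02]))
    g=c['color'].max(2); kk=((g<60)&(m2>0)).astype(np.uint8); n,l,ss,ce=cv2.connectedComponentsWithStats(kk); j=1+ss[1:,4].argmax(); print('knob',ss[j],ce[j],proj(c,[*p,.046]))
cv2.imwrite('pics/lid.png',c['color'])
E
```

```text
[ 0.4604 -0.3775  0.142 ] (327.8504943847656, 226.19627380371094, 134.9507293701172) (194, 99, 269, 252) [ 0.45682106 -0.37177701  0.014     ]
[ 0.45175214 -0.38105131] [372, np.float64(0.0009323170203399123), array([100, 103,  10,   0,   0,   0,  47, 112])] tool [ 0.68535783 -0.64838244 12.19790067]Traceback (most recent call last):
  File "<stdin>", line 8, in <module>
ValueError: attempt to get argmax of an empty sequence
```

```bash
python3 - <<'E'
from h import *
for k in range(2):
    c=cap('wrist'); s=st()
    m=blue(c); cn=max(cv2.findContours(m,0,1)[0],key=cv2.contourArea)
    P=np.array([ray(c,*q[0],.014)[:2] for q in cn])
    f=least_squares(lambda a:np.linalg.norm(P-a[:2],axis=1)-a[2],[.457,-.373,.081],loss='cauchy',f_scale=.0008)
    r=np.linalg.norm(P-f.x[:2],axis=1)-f.x[2]
    print(s['position'].round(4),f.x,np.percentile(abs(r),[50,75,90]),len(P),'tool',tool([*f.x[:2],.02]),proj(c,[*f.x[:2],.046]))
    h=np.zeros_like(m); cv2.drawContours(h,[cn],-1,255,-1)
    kk=((h>0)&(m==0)).astype(np.uint8); n,l,ss,ce=cv2.connectedComponentsWithStats(kk); o=np.argsort(-ss[1:,4])[:3]+1
    for j in o: print(ss[j],ce[j])
    bl=cv2.inRange(c['color'],(0,0,0),(70,70,70))[150:330,230:420]; n,l,ss,ce=cv2.connectedComponentsWithStats(bl); 
    for j in np.argsort(-ss[1:,4])[:3]+1: print('dark',ss[j],ce[j]+[230,150])
E
```

```text
[ 0.4603 -0.3776  0.1417] [ 0.4634716  -0.37405542  0.091927  ] [0.00111336 0.00232973 0.00495012] 959 tool [-0.14630387  0.45129969 12.17125041] [329.33072668 250.4421994 ]
[ 298  211   50   51 1379] [323.95431472 234.74764322]
[267 120   2   3   4] [267.5 121. ]
[367 232   3   3   4] [368. 233.]
[ 0.4602 -0.3777  0.1415] [ 0.46342505 -0.3738757   0.09195512] [0.00111737 0.00235353 0.00506152] 932 tool [-0.14605118  0.47981148 12.14966387] [329.75707782 250.57286558]
[ 298  211   50   51 1352] [324.21967456 234.78772189]
[261 126   4   4   4] [262.5 127.5]
[268 119   2   3   4] [268.5 120. ]
```

```bash
python3 - <<'E'
from h import *
c=cap('wrist'); im=c['color']
for v,u in ((235,slice(170,300,6)),(235,slice(350,480,6))): print([tuple(int(z) for z in x) for x in im[v,u]])
print([tuple(int(z) for z in x) for x in im[85:215:6,324]]); print('knobrow',[tuple(int(z) for z in x) for x in im[235,294:354:3]]); print('knobcol',[tuple(int(z) for z in x) for x in im[206:268:3,323]])
E
```

```text
[(91, 72, 67), (96, 73, 67), (101, 73, 67), (107, 74, 66), (114, 76, 67), (120, 77, 67), (127, 80, 68), (255, 216, 129), (255, 220, 132), (255, 221, 132), (255, 220, 132), (255, 221, 133), (255, 222, 134), (255, 220, 131), (255, 220, 132), (255, 220, 132), (255, 223, 133), (255, 221, 133), (255, 223, 137), (255, 221, 135), (255, 223, 140), (255, 225, 140)]
[(255, 225, 141), (255, 225, 141), (255, 227, 141), (255, 229, 143), (255, 227, 141), (255, 227, 140), (255, 226, 140), (255, 226, 139), (255, 226, 138), (255, 227, 140), (255, 227, 139), (255, 228, 139), (255, 227, 139), (255, 226, 139), (255, 225, 138), (141, 83, 68), (133, 80, 66), (126, 78, 66), (119, 75, 64), (111, 73, 63), (104, 71, 63), (97, 69, 63)]
[(81, 66, 62), (85, 67, 62), (92, 68, 62), (93, 63, 54), (96, 59, 48), (255, 214, 127), (255, 222, 132), (255, 222, 132), (255, 222, 133), (255, 222, 133), (255, 223, 133), (255, 221, 133), (255, 222, 133), (255, 222, 134), (255, 222, 135), (255, 223, 134), (255, 220, 134), (255, 223, 138), (255, 226, 140), (255, 223, 140), (255, 225, 141), (238, 173, 138)]
knobrow [(255, 225, 140), (255, 225, 141), (255, 255, 255), (255, 255, 255), (249, 234, 229), (169, 98, 77), (169, 99, 80), (177, 111, 96), (182, 119, 105), (183, 121, 106), (183, 120, 106), (182, 119, 106), (183, 119, 105), (171, 102, 83), (172, 101, 81), (253, 248, 245), (255, 255, 255), (255, 255, 255), (255, 224, 141), (255, 225, 141)]
knobcol [(247, 166, 107), (238, 152, 99), (247, 226, 218), (249, 234, 229), (248, 231, 226), (182, 120, 106), (169, 99, 80), (169, 100, 81), (169, 99, 80), (180, 118, 101), (183, 120, 106), (183, 122, 107), (184, 122, 108), (184, 123, 107), (185, 122, 108), (185, 122, 108), (184, 122, 109), (185, 123, 109), (185, 122, 107), (250, 180, 120), (255, 222, 136)]
```

```bash
cat >> h.py <<'E'
def lidfit(c,z=.014):
    im=c['color'].astype(int); m=((im[...,0]>190)&(im[...,1]>140)&(im[...,2]<200)).astype(np.uint8)
    cn=max(cv2.findContours(m,0,1)[0],key=cv2.contourArea)
    P=np.array([ray(c,*q[0],z)[:2] for q in cn if 2<q[0][0]<637 and q[0][1]<477]); p0=P.mean(0)
    f=least_squares(lambda a:np.linalg.norm(P-a[:2],axis=1)-a[2],[*p0,.081],loss='cauchy',f_scale=.0005)
    return f.x,np.median(abs(f.fun)),cv2.boundingRect(cn)
E
python3 - <<'E'
from h import *
for k in range(3):
    c=cap('wrist'); s=st(); f,e,b=lidfit(c); print(s['position'].round(4),s['tool_rot'].round(2),f.round(4),e,b,'tool',tool([*f[:2],-.003]),proj(c,[*f[:2],.046]))
E
```

```text
[ 0.46   -0.3778  0.1411] [-1.7999e+02  3.0000e-02  1.5769e+02] [ 0.46  -0.377  0.08 ] 0.00019886992389546443 (209, 114, 230, 222) tool [ 0.03138968  0.07761934 14.40885443] [323.41091082 248.13466863]
[ 0.4599 -0.3779  0.141 ] [-1.8000e+02  1.0000e-02  1.5768e+02] [ 0.46  -0.377  0.08 ] 0.00018577902609477615 (209, 114, 230, 222) tool [ 0.02387971  0.08440911 14.39589278] [323.55715684 248.34753251]
[ 0.4599 -0.378   0.1408] [1.8000e+02 1.0000e-02 1.5768e+02] [ 0.46  -0.377  0.08 ] 0.00016841334475131697 (209, 114, 230, 222) tool [ 0.02480705  0.09088334 14.38446715] [323.6999751  248.47763106]
```

Call:
{"method": "drive_tool", "body": {"rows": [[[0,0.1,4,0],[0,0.1,8,0],[0,0.1,11,0],[0,0.1,12.2,0],[0,0.1,12.2,0]]]}}

```text
t: 8.9
position: [0.459, -0.376, 0.0165]
tool_rot: [179.9, -0.3, 157.7]
contact_force: [0.5, 0.7, 0.5]
gripper_width: 0.706
gripper_force: 0.0
```

Call:
{"method": "drive_tool", "body": {"rows": [[[0,0,0,0],[0,0,0,0]]]}}

```text
t: 9.1
position: [0.4616, -0.3785, 0.0214]
tool_rot: [-179.9, 0.3, 157.7]
contact_force: [0.2, -0.1, -0.1]
gripper_width: 0.701
gripper_force: 0.0
```

Call:
{"method": "drive_tool", "body": {"rows": [[[0,0,0,0],[0,0,0,0],[0,0,0,0],[0,0,0,0],[0,0,0,0]]], "fingers": 1.2}}

```text
t: 9.6
position: [0.4608, -0.3776, 0.0201]
tool_rot: [-180.0, 0.1, 157.7]
contact_force: [-1.1, 0.6, 5.8]
gripper_width: 0.235
gripper_force: 59.0
```

Call:
{"method": "drive_tool", "body": {"rows": [[[0,0,0,0],[0,0,0,0],[0,0,0,0]]]}}

```text
t: 9.9
position: [0.4608, -0.3776, 0.0201]
tool_rot: [-180.0, 0.1, 157.7]
contact_force: [-0.8, -0.2, 5.3]
gripper_width: 0.235
gripper_force: 59.1
```

```bash
python3 - <<'E'
from h import *
for k in range(3):
    c=cap('wrist'); s=st(); print(s['position'].round(4),s['tool_rot'].round(2),s['contact_force'].round(1),s['gripper_width']); f,e,b=lidfit(c); print(f,e,b,tool([*f[:2],.014]))
E
```

```text
[ 0.4608 -0.3776  0.02  ] [-1.7996e+02  1.0000e-01  1.5767e+02] [-1.6  0.4  5.6] 0.2346261708893709
[ 0.44947078 -0.34151578  0.0436976 ] 0.011518066144190056 (267, 109, 251, 275) [2.41757191 2.9120073  0.59870435]
[ 0.4608 -0.3776  0.02  ] [-1.7996e+02  1.0000e-01  1.5767e+02] [-1.   0.1  6.1] 0.23585071552741216
[ 0.44949424 -0.34144037  0.04365815] 0.011554995584682308 (267, 109, 251, 275) [2.41977076 2.92093473 0.597837  ]
[ 0.4608 -0.3776  0.02  ] [-1.7996e+02  1.0000e-01  1.5767e+02] [-1.3  0.9  5.4] 0.23182489126420766
[ 0.4494721  -0.34151394  0.0436916 ] 0.011538691747552145 (267, 109, 251, 275) [2.41718123 2.91094112 0.59848905]
```

Call:
{"method": "drive_tool", "body": {"rows": [[[0,0,-0.8,0],[0,0,-3,0],[0,0,-7,0],[0,0,-12,0],[0,0,-16,0]]]}}

```text
t: 10.55
position: [0.46, -0.3769, 0.1804]
tool_rot: [180.0, -0.0, 157.7]
contact_force: [0.3, -0.8, -1.5]
gripper_width: 0.236
gripper_force: 58.8
```

Call:
{"method": "drive_tool", "body": {"rows": [[[0,0,-2,0],[1,2.5,-2,0],[2.6,6.7,-2,0],[4.2,10.9,-2,0],[5.8,15.1,-2,0]]]}}

```text
t: 11.05
position: [0.4631, -0.2137, 0.1977]
tool_rot: [180.0, -0.1, 157.6]
contact_force: [1.2, -0.0, -2.4]
gripper_width: 0.231
gripper_force: 59.0
```

Call:
{"method": "drive_tool", "body": {"rows": [[[1.6,4.2,0,0],[3.2,8.4,0,0],[4.8,12.6,0,0],[6.4,16.8,0,0],[8,21,0,0]]]}}

```text
t: 11.55
position: [0.4688, 0.011, 0.198]
tool_rot: [-180.0, -0.1, 157.7]
contact_force: [0.6, 0.6, -1.9]
gripper_width: 0.24
gripper_force: 59.0
```

Call:
{"method": "drive_tool", "body": {"rows": [[[1.2,3.4,0,0],[1.7,4.9,0,0],[2,5.7,0,0],[2,5.7,0,0],[2,5.7,0,0]]]}}

```text
t: 12.05
position: [0.4727, 0.0688, 0.1984]
tool_rot: [-179.9, -0.0, 157.6]
contact_force: [-0.3, -0.5, -2.4]
gripper_width: 0.234
gripper_force: 59.1
```

```bash
python3 - <<'E'
from h import *
for k in range(2):
    c=cap('wrist'); s=st(); print(s['position'].round(4),s['tool_rot'].round(2),s['contact_force'].round(1),s['wrist_torque'].round(2),s['gripper_width'],tool([.473,.0687,.077]))
E
```

```text
[0.4728 0.0685 0.1985] [-1.7995e+02 -3.0000e-02  1.5759e+02] [ 0.8 -0.5 -2.1] [-0.02  0.01  0.02] 0.236353792926308 [-0.01874311  0.03543809 12.1504365 ]
[0.4729 0.0684 0.1986] [-1.7997e+02 -1.0000e-02  1.5757e+02] [-0.5 -0.6 -1.7] [0.02 0.   0.02] 0.2351170580156773 [-1.29451704e-03  3.88017162e-02  1.21617552e+01]
```

Call:
{"method": "drive_tool", "body": {"rows": [[[0,0,3,0],[0,0,6.5,0],[0,0,9,0],[0,0,10,0],[0,0,10,0]]]}}

```text
t: 12.65
position: [0.4718, 0.0688, 0.0973]
tool_rot: [-179.9, -0.2, 157.6]
contact_force: [-0.1, 0.4, -2.2]
gripper_width: 0.237
gripper_force: 59.1
```

Call:
{"method": "drive_tool", "body": {"rows": [[[0,0,0.2,0],[0,0,0.5,0],[0,0,0.8,0],[0,0,1.1,0]]]}}

```text
t: 13.05
position: [0.4735, 0.0696, 0.0885]
tool_rot: [180.0, 0.1, 157.7]
contact_force: [-1.1, 0.1, -2.5]
gripper_width: 0.235
gripper_force: 59.1
```

Call:
{"method": "drive_tool", "body": {"rows": [[[0,0,0.2,0],[0,0,0.4,0],[0,0,0.6,0],[0,0,0.8,0],[0,0,0.9,0]]]}}

```text
t: 13.55
position: [0.4728, 0.0696, 0.0785]
tool_rot: [-180.0, -0.0, 157.7]
contact_force: [0.1, 0.1, -2.3]
gripper_width: 0.234
gripper_force: 59.1
```

Call:
{"method": "drive_tool", "body": {"rows": [[[0,0,0.1,0],[0,0,0.1,0],[0,0,0.15,0],[0,0,0.15,0]]]}}

```text
t: 13.95
position: [0.4729, 0.0695, 0.0773]
tool_rot: [180.0, 0.0, 157.7]
contact_force: [-1.2, 0.0, -2.4]
gripper_width: 0.239
gripper_force: 59.1
```

Call:
{"method": "drive_tool", "body": {"rows": [[[0,0,0.05,0],[0,0,0.1,0],[0,0,0.1,0]]]}}

```text
t: 14.25
position: [0.473, 0.0696, 0.077]
tool_rot: [180.0, 0.0, 157.7]
contact_force: [-1.9, -0.7, 2.9]
gripper_width: 0.236
gripper_force: 59.5
```

Seated contact. Open gradually and rise.

Call:
{"method": "drive_tool", "body": {"rows": [[[0,0,0,0],[0,0,0,0],[0,0,0,0]]], "fingers": 5}}

```text
t: 14.55
position: [0.4731, 0.0695, 0.0764]
tool_rot: [180.0, 0.0, 157.7]
contact_force: [0.1, -0.8, 0.0]
gripper_width: 0.585
gripper_force: 0.0
```

Call:
{"method": "drive_tool", "body": {"rows": [[[0,0,-1,0],[0,0,-3,0],[0,0,-6,0],[0,0,-10,0],[0,0,-12,0]]]}}

```text
t: 15.05
position: [0.4744, 0.0696, 0.201]
tool_rot: [179.8, 0.3, 157.7]
contact_force: [0.4, -0.6, 0.8]
gripper_width: 0.585
gripper_force: 0.0
```

Call:
{"method": "drive_tool", "body": {"rows": [[[0,0,0,0],[0,0,0,0],[0,0,0,0],[0,0,0,0]]]}}

```text
t: 15.45
position: [0.472, 0.0695, 0.1945]
tool_rot: [-179.9, -0.2, 157.7]
contact_force: [0.5, 0.8, 0.5]
gripper_width: 0.584
gripper_force: 0.0
```

```bash
python3 - <<'E'
from h import *
c=cap('wrist'); s=st(); f,e,b=lidfit(c,.071); print(s['position'],f,e,b)
c=cap('side'); hsv=cv2.cvtColor(c['color'],cv2.COLOR_BGR2HSV); t=cap('top'); ht=cv2.cvtColor(t['color'],cv2.COLOR_BGR2HSV)
def red(h,x0,y0,x1,y1):
    m=((h[...,0]<8)&(h[...,1]>150)&(h[...,2]>70)).astype(np.uint8); w=np.zeros_like(m); w[y0:y1,x0:x1]=m[y0:y1,x0:x1]; n,l,ss,ce=cv2.connectedComponentsWithStats(w); 
    return [(ss[j],ce[j]) for j in range(1,n) if ss[j,4]>6]
print('side',red(hsv,280,215,330,260),proj(c,[.562,.205,.145]));print('top',red(ht,285,220,310,242))
m=blue(c); n,l,ss,ce=cv2.connectedComponentsWithStats(m[200:300,290:420]); print('sidelid',ss[1:][ss[1:,4]>100], proj(c,[.472,.069,.071]))
# intersect
def two(c1,p1,c2,p2):
    A=[];B=[]
    for c_,(u,v) in ((c1,p1),(c2,p2)):
        d=c_['R'].T@np.array([(u-c_['cx'])/c_['fx'],(v-c_['cy'])/c_['fy'],1]);d/=np.linalg.norm(d);M=np.eye(3)-np.outer(d,d);A.append(M);B.append(M@(-c_['R'].T@c_['t']))
    return np.linalg.solve(sum(A),sum(B))
print('handle mid',[two(c,a[1],t,b[1]) for a in red(hsv,280,215,330,260) for b in red(ht,285,220,310,242)])
E
```

```text
[0.47209992 0.06948559 0.194671  ] [0.47391688 0.069969   0.01472566] 0.0004904373107391686 (327, 218, 20, 36)
side [(array([299, 230,   7,  19, 115], dtype=int32), array([302.26086957, 238.6       ]))] [302.26299572 239.53570997]
top [(array([293, 228,   5,   7,  24], dtype=int32), array([295.29166667, 230.70833333]))]
sidelid [[  33   29   55   33 1330]] [350.11076257 243.12045976]
handle mid [array([0.56260081, 0.20494732, 0.14785027])]
```

```bash
python3 - <<'E'
from h import *
c=cap('wrist','w9'); s=st(); im=c['color'].astype(int)
print(im[100:330:12,320].tolist())
for thr in (60,100):
    m=((im[...,0]-im[...,2]>thr)).astype(np.uint8); cn=max(cv2.findContours(m,0,1)[0],key=cv2.contourArea)
    for z in (.071,):
        P=np.array([ray(c,*q[0],z)[:2] for q in cn]); 
        f=least_squares(lambda a:np.linalg.norm(P-a[:2],axis=1)-a[2],[.472,.0695,.081],loss='cauchy',f_scale=.0005); print(thr,f.x,np.percentile(abs(np.linalg.norm(P-f.x[:2],axis=1)-f.x[2]),[50,80]),cv2.boundingRect(cn),len(P))
print('handle tool',tool([.5625,.205,.15]))
E
```

```text
[[144, 144, 148], [143, 143, 146], [162, 102, 65], [160, 100, 63], [160, 99, 61], [161, 99, 59], [160, 98, 57], [159, 97, 55], [161, 97, 56], [100, 61, 37], [113, 103, 98], [54, 36, 27], [62, 46, 40], [63, 48, 42], [158, 96, 57], [155, 96, 56], [159, 98, 59], [157, 99, 61], [158, 100, 66], [160, 102, 69]]
60 [0.4719511  0.06932531 0.07965092] [0.00026418 0.00741734] (207, 115, 231, 223) 722
100 [0.47255371 0.0763588  0.04298355] [0.00577102 0.01530481] (253, 148, 152, 147) 1155
handle tool [-3.17908837 15.95330305  4.53372893]
```

View pics/w9.png

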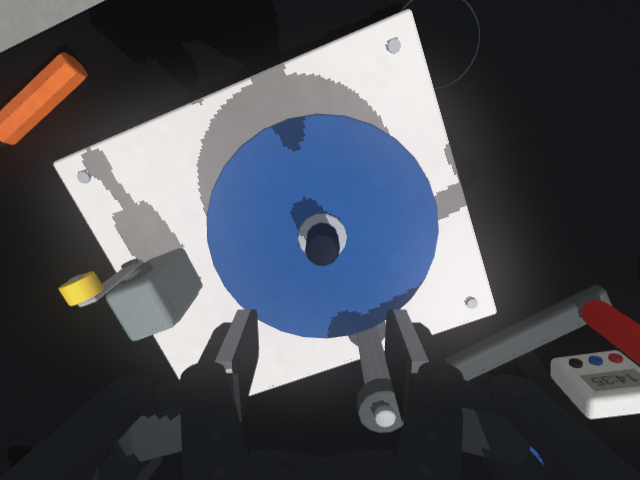

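The view shows the lid concentric on the pot and seated, and the fit centre (0.4720, 0.0693) matches the pot. The switch roller is at (80,288) and the red handle at (610,330). Next I swing the bar, caging its handle between the open fingers.

```bash
cat >> h.py <<'E'
def rows(W):
    """world targets (x,y,z,yaw) -> rows from current pose (cm, deg)"""
    s=bot.observe(); y0=s['tool_rot'][2]; R=Ro.from_euler('xyz',[180,0,y0],degrees=True).as_matrix(); o=[]
    for w in W:
        d=R.T@(np.array(w[:3])-s['position'])*100; o.append([*d.round(1).tolist(),round(float((y0-w[3]+180)%360-180),0)])
    return o
E
python3 - <<'E'
from h import *
s=st(); print(s['joint_positions'],s['t'])
print(rows([(.5625,.205,.20,127.7),(.5625,.205,.134,127.7)]))
E
```

```text
[ 1.56052387e+00 -3.66306580e+00  9.13453055e+01  3.53826186e-03
  9.24089670e+01 -6.61051859e+01] 15.65
[[-3.2, 16.0, -0.5, 30.0], [-3.2, 16.0, 6.1, 30.0]]
```

Call:
{"method": "drive_tool", "body": {"rows": [[[-0.8,4,-0.5,7.5],[-1.6,8,-0.5,15],[-2.4,12,-0.5,22.5],[-3,15,-0.5,30],[-3.2,16,-0.5,30]]]}}

```text
t: 16.15
position: [0.564, 0.2077, 0.2002]
tool_rot: [-180.0, -0.1, 127.8]
contact_force: [0.5, -0.8, -0.3]
gripper_width: 0.584
gripper_force: 0.0
```

Call:
{"method": "drive_tool", "body": {"rows": [[[0,0,0,0],[0,0,0,0],[0,0,0,0]]]}}

```text
t: 16.45
position: [0.5628, 0.2042, 0.2016]
tool_rot: [-180.0, 0.0, 127.6]
contact_force: [-0.5, -0.6, -0.7]
gripper_width: 0.586
gripper_force: 0.0
```

```bash
python3 - <<'E'
from h import *
c=cap('wrist','w10'); s=st(); print(s['position'],s['tool_rot'])
h=cv2.cvtColor(c['color'],cv2.COLOR_BGR2HSV); m=(((h[...,0]<8)|(h[...,0]>174))&(h[...,1]>150)&(h[...,2]>50)).astype(np.uint8)
n,l,ss,ce=cv2.connectedComponentsWithStats(m); print([(ss[j].tolist(),ce[j].round()) for j in range(1,n) if ss[j,4]>100])
print(proj(c,[.5625,.205,.168]),proj(c,[.5625,.205,.123]),tool([.5625,.205,.134]))
E
```

```text
[0.56289303 0.20416933 0.20170953] [1.79997196e+02 1.84268726e-02 1.27624939e+02]
[([305, 275, 31, 27, 502], array([322., 290.]))]
[321.72803944 286.6468557 ] [321.7413237  255.82635029] [0.09196253 0.01925106 6.77092489]
```

Call:
{"method": "drive_tool", "body": {"rows": [[[0.1,0,2.5,0],[0.1,0,5,0],[0.1,0,6.3,0],[0.1,0,6.6,0],[0.1,0,6.6,0]]]}}

```text
t: 17.0
position: [0.5626, 0.2058, 0.1355]
tool_rot: [-180.0, -0.0, 127.6]
contact_force: [-0.5, -0.9, 0.2]
gripper_width: 0.583
gripper_force: 0.0
```

Call:
{"method": "drive_tool", "body": {"rows": [[[0,0,0,0],[0,0,0,0],[0,0,0,0]]], "fingers": 3}}

```text
t: 17.3
position: [0.5633, 0.2063, 0.1366]
tool_rot: [179.9, 0.0, 127.7]
contact_force: [-0.5, -0.2, -0.3]
gripper_width: 0.351
gripper_force: 0.0
```

```bash
python3 - <<'E'
from h import *
s=st(); print(s['position'],s['gripper_force'],s['gripper_width'])
P=np.array([.582,.0675]); r=.140
def A(lo,hi,n,y):
    return [(*(P+r*np.array([np.cos(np.radians(a)),np.sin(np.radians(a))])),.135,yy) for a,yy in zip(np.linspace(lo,hi,n),y)]
print(rows(A(106,138,5,np.linspace(127.7,140,5)))); 
W=A(146,180,5,np.linspace(143,157,5))
print(W)
E
```

```text
[0.56328119 0.2063365  0.13655828] 0.0 0.3505972357792862
[[0.9, -1.8, 0.2, -0.0], [1.5, -3.7, 0.2, -3.0], [1.8, -5.6, 0.2, -6.0], [1.9, -7.6, 0.2, -9.0], [1.6, -9.5, 0.2, -12.0]]
[(np.float64(0.4659347398422941), np.float64(0.1457870064859046), 0.135, np.float64(143.0)), (np.float64(0.4556380601910195), np.float64(0.12777155355316133), 0.135, np.float64(146.5)), (np.float64(0.44811733416517496), np.float64(0.10843203866118313), 0.135, np.float64(150.0)), (np.float64(0.44353777912933157), np.float64(0.08819331755814552), 0.135, np.float64(153.5)), (np.float64(0.44199999999999995), np.float64(0.06750000000000002), 0.135, np.float64(157.0))]
```

Call:
{"method": "drive_tool", "body": {"rows": [[[0.9,-1.8,0.1,0],[1.5,-3.7,0.1,-3],[1.8,-5.6,0.1,-6],[1.9,-7.6,0.1,-9],[1.6,-9.5,0.1,-12]]]}}

```text
t: 17.8
position: [0.4772, 0.1612, 0.135]
tool_rot: [179.9, 0.0, 139.9]
contact_force: [0.4, 0.6, 0.1]
gripper_width: 0.349
gripper_force: 0.4
```

```bash
python3 - <<'E'
from h import *
s=st(); print(s['position'],s['contact_force'])
P=np.array([.582,.0675]); r=.140
print(rows([(*(P+r*np.array([np.cos(np.radians(a)),np.sin(np.radians(a))])),.135,y) for a,y in zip((146,155,164,172,180),(143,147,150,154,157))]))
E
```

```text
[0.47719895 0.16115061 0.13502019] [0.38912311 0.60607006 0.13240968]
[[-0.1, -1.9, 0.0, -3.0], [-0.5, -4.1, 0.0, -7.0], [-1.3, -6.1, 0.0, -10.0], [-2.2, -7.9, 0.0, -14.0], [-3.3, -9.4, 0.0, -17.0]]
```

Call:
{"method": "drive_tool", "body": {"rows": [[[-0.1,-1.9,0,-3],[-0.5,-4.1,0,-7],[-1.3,-6.1,0,-10],[-2.2,-7.9,0,-14],[-3.3,-9.4,0,-17]]]}}

```text
t: 18.3
position: [0.4418, 0.0674, 0.1351]
tool_rot: [179.9, 0.1, 156.8]
contact_force: [0.4, 1.7, -1.3]
gripper_width: 0.353
gripper_force: 0.3
```

```bash
python3 - <<'E'
from h import *
s=st(); print(s['position'],s['contact_force'],s['gripper_force'])
print(rows([(.442,.060,.135,157),(.442,.055,.135,157)]))
E
```

```text
[0.44179035 0.06737121 0.13505469] [ 0.37326513  1.71762473 -1.28494164] 0.34551520831882954
[[-0.3, -0.7, 0.0, -0.0], [-0.5, -1.1, 0.0, -0.0]]
```

Call:
{"method": "drive_tool", "body": {"rows": [[[-0.1,-0.2,0,0],[-0.2,-0.4,0,0],[-0.3,-0.6,0,0],[-0.3,-0.7,0,0]]]}}

```text
t: 18.7
position: [0.4427, 0.0622, 0.1346]
tool_rot: [179.7, -0.0, 156.7]
contact_force: [1.8, 7.3, 0.4]
gripper_width: 0.35
gripper_force: 3.7
```

Call:
{"method": "drive_tool", "body": {"rows": [[[0.1,0.4,0,0],[0.1,0.4,0,0],[0.1,0.4,-2,0],[0.1,0.4,-5,0],[0.1,0.4,-8,0]]]}}

```text
t: 19.2
position: [0.4421, 0.0641, 0.2145]
tool_rot: [-179.9, -0.1, 156.7]
contact_force: [0.6, 0.6, -0.5]
gripper_width: 0.353
gripper_force: 0.0
```

Call:
{"method": "drive_tool", "body": {"rows": [[[0,0,0,0],[0,0,0,0],[0,0,0,0],[0,0,0,0]]]}}

```text
t: 19.6
position: [0.4419, 0.0642, 0.2126]
tool_rot: [-179.9, -0.2, 156.7]
contact_force: [1.0, -0.1, -0.2]
gripper_width: 0.351
gripper_force: 0.0
```

```bash
python3 - <<'E'
from h import *
c=cap('wrist','w11'); s=st(); print(s['t'],s['position'],s['tool_rot'],s['joint_positions'])
h=cv2.cvtColor(c['color'],cv2.COLOR_BGR2HSV); m=(((h[...,0]<8)|(h[...,0]>174))&(h[...,1]>150)&(h[...,2]>50)).astype(np.uint8)
n,l,ss,ce=cv2.connectedComponentsWithStats(m); print([(ss[j].tolist(),ce[j].round(1),ray(c,*ce[j],.168)) for j in range(1,n) if ss[j,4]>100])
m=((h[...,0]>20)&(h[...,0]<35)&(h[...,1]>120)&(h[...,2]>80)).astype(np.uint8)
n,l,ss,ce=cv2.connectedComponentsWithStats(m); print('yellow',[(ss[j].tolist(),ce[j].round(1),ray(c,*ce[j],.135)) for j in range(1,n) if ss[j,4]>60])
b=c['color'].astype(int); mm=((b[...,0]-b[...,2])>60).astype(np.uint8); print('lid',cv2.boundingRect(mm),proj(c,[.472,.0693,.071]))
yw=np.radians(-1.1); Rm=np.array([[np.cos(yw),-np.sin(yw)],[np.sin(yw),np.cos(yw)]])
print('exp roller', np.array([.472,.0693])+Rm@np.array([-.03,-.135]))
E
```

```text
19.65 [0.44195656 0.0641749  0.21279286] [-1.79925751e+02 -1.50283585e-01  1.56667982e+02] [ 9.85083504e-01 -7.98828017e+00  9.33157926e+01 -5.79780562e-03
  9.48400128e+01 -6.56834771e+01]
[([318, 260, 31, 33, 699], array([333.5, 277.9]), array([0.44296466, 0.06967358, 0.168     ]))]
yellow [([112, 302, 39, 33, 737], array([131.8, 318.9]), array([ 0.43168042, -0.05926951,  0.135     ]))]
lid (239, 154, 366, 297) [344.44493516 262.42284803]
exp roller [ 0.43941387 -0.0650992 ]
```

The bar handle reads (0.443, 0.070), which matches the fully-across position, and the push met the stop at about 7 N. Next is the roller at about (0.434, -0.065), pushed from the pot side with shut fingers.

```bash
python3 - <<'E'
from h import *
print(rows([(.434,-.0265,.20,180),(.434,-.0265,.118,180)]))
E
```

```text
[[-2.9, -8.6, 1.3, -23.0], [-2.9, -8.6, 9.5, -23.0]]
```

Call:
{"method": "drive_tool", "body": {"rows": [[[-1.2,-3.5,0,-8],[-2.4,-7,0.5,-16],[-2.9,-8.6,1.3,-23],[-2.9,-8.6,1.3,-23],[-2.9,-8.6,1.3,-23]]], "fingers": 0}}

```text
t: 20.15
position: [0.4349, -0.0261, 0.2006]
tool_rot: [179.9, -0.1, 179.5]
contact_force: [0.3, -0.3, 0.6]
gripper_width: -0.0
gripper_force: 0.0
```

Call:
{"method": "drive_tool", "body": {"rows": [[[0,0,3,0],[0,0,6,0],[0,0,8,0],[0,0,8.2,0],[0,0,8.2,0]]]}}

```text
t: 20.65
position: [0.4353, -0.0254, 0.1195]
tool_rot: [180.0, -0.0, 179.7]
contact_force: [-0.5, -0.0, 0.3]
gripper_width: -0.004
gripper_force: 0.0
```

```bash
python3 - <<'E'
from h import *
s=st(); print(s['position'],s['tool_rot'],s['contact_force'],s['gripper_width'])
c=cap('wrist','w12'); h=cv2.cvtColor(c['color'],cv2.COLOR_BGR2HSV)
m=((h[...,0]>20)&(h[...,0]<35)&(h[...,1]>120)&(h[...,2]>80)).astype(np.uint8)
n,l,ss,ce=cv2.connectedComponentsWithStats(m); print('yellow',[(ss[j].tolist(),ce[j].round(1),ray(c,*ce[j],.128)) for j in range(1,n) if ss[j,4]>60],proj(c,[.434,-.065,.125]))
print(rows([(.434,-.045,.118,180),(.434,-.071,.118,180)]))
E
```

```text
[ 0.43532981 -0.02540634  0.11947727] [ 1.79974805e+02 -2.07385140e-02  1.79694429e+02] [-0.49301674 -0.02772653  0.30393002] -0.00404815837288691
yellow [([193, 304, 54, 52, 2126], array([219.9, 330.7]), array([ 0.43356585, -0.06481158,  0.128     ]))] [221.37513671 327.75801372]
[[0.2, -1.9, 0.2, -0.0], [0.2, -4.5, 0.2, -0.0]]
```

Roller confirmed at (0.434, -0.065). Pushing.

Call:
{"method": "drive_tool", "body": {"rows": [[[0.1,-1,0.1,0],[0.1,-2,0.1,0],[0.1,-3,0.1,0],[0.1,-3.8,0.1,0],[0.1,-4.5,0.1,0]]]}}

```text
t: 21.2
position: [0.434, -0.0714, 0.1183]
tool_rot: [179.9, 0.0, 179.6]
contact_force: [0.1, 4.4, 0.2]
gripper_width: -0.001
gripper_force: 1.8
```

Call:
{"method": "drive_tool", "body": {"rows": [[[0,0,0,0],[0,0,0,0]]]}}

```text
t: 21.4
position: [0.4339, -0.0712, 0.1185]
tool_rot: [180.0, 0.0, 179.6]
contact_force: [0.2, 3.8, 2.7]
gripper_width: -0.002
gripper_force: 2.0
```

```bash
python3 - <<'E'
from h import *
s=st(); print(s['position'],s['contact_force'])
c=cap('wrist'); h=cv2.cvtColor(c['color'],cv2.COLOR_BGR2HSV)
m=((h[...,0]>20)&(h[...,0]<35)&(h[...,1]>120)&(h[...,2]>80)).astype(np.uint8)
n,l,ss,ce=cv2.connectedComponentsWithStats(m); print('yellow',[(ss[j].tolist(),ce[j].round(1),ray(c,*ce[j],.120)) for j in range(1,n) if ss[j,4]>60])
E
```

```text
[ 0.43394983 -0.07121565  0.11849163] [0.20057173 3.78838549 2.70901121]
yellow [([249, 300, 51, 49, 1564], array([269.9, 324.1]), array([ 0.43331243, -0.0925746 ,  0.12      ]))]
```

Call:
{"method": "drive_tool", "body": {"rows": [[[0,-0.4,0,0],[0,-0.5,0,0],[0,-0.5,0,0]]]}}

```text
t: 21.75
position: [0.434, -0.0762, 0.1184]
tool_rot: [180.0, 0.0, 179.7]
contact_force: [0.3, 4.6, 2.7]
gripper_width: 0.0
gripper_force: 2.0
```

Call:
{"method": "drive_tool", "body": {"rows": [[[0,1.5,0,0],[0,3,0,0],[0,4.3,0,0],[0,5,0,0],[0,5,0,0]]]}}

```text
t: 22.25
position: [0.4341, -0.0259, 0.118]
tool_rot: [-180.0, -0.0, 179.7]
contact_force: [0.5, -0.3, -0.2]
gripper_width: -0.003
gripper_force: 0.0
```

Call:
{"method": "drive_tool", "body": {"rows": [[[0,0,-4,0],[0,0,-8,0],[0,0,-10,0],[0,0,-10,0],[0,0,-10,0]]]}}

```text
t: 22.75
position: [0.4342, -0.0267, 0.2179]
tool_rot: [-180.0, -0.0, 179.6]
contact_force: [-0.0, -0.0, -0.4]
gripper_width: -0.002
gripper_force: 0.0
```

Call:
{"method": "drive_tool", "body": {"rows": [[[0,0,0,0],[0,0,0,0],[0,0,0,0],[0,0,0,0],[0,0,0,0]]]}}

```text
t: 23.25
position: [0.4341, -0.0262, 0.218]
tool_rot: [180.0, -0.0, 179.7]
contact_force: [-0.0, 0.6, 0.9]
gripper_width: 0.001
gripper_force: 0.0
```

```bash
python3 - <<'E'
from h import *
s=st(); print(s['t'],s['position'],s['contact_force'])
c=cap('wrist'); h=cv2.cvtColor(c['color'],cv2.COLOR_BGR2HSV)
def blobs(m):
    n,l,ss,ce=cv2.connectedComponentsWithStats(m.astype(np.uint8)); return [(ss[j].tolist(),ce[j]) for j in range(1,n) if ss[j,4]>60]
for b in blobs((h[...,0]>20)&(h[...,0]<35)&(h[...,1]>120)&(h[...,2]>80)): print('yellow',b,ray(c,*b[1],.13))
for b in blobs(((h[...,0]<8)|(h[...,0]>174))&(h[...,1]>150)&(h[...,2]>50)): print('red',b,ray(c,*b[1],.165))
b=c['color'].astype(int); m=((b[...,0]-b[...,2]>60)).astype(np.uint8); cn=max(cv2.findContours(m,0,1)[0],key=cv2.contourArea)
P=np.array([ray(c,*q[0],.071)[:2] for q in cn if 3<q[0][0]<636])
f=least_squares(lambda a:np.linalg.norm(P-a[:2],axis=1)-.0798,[.472,.0695],loss='cauchy',f_scale=.0005); print('lid',f.x,np.median(abs(f.fun)))
sd=cap('side'); m=blue(sd); print('side lid',[x for x in blobs(m[200:300,290:420])])
E
```

```text
23.25 [ 0.43414074 -0.02620758  0.21797956] [-0.03349414  0.59031295  0.87297731]
yellow ([244, 239, 32, 26, 668], array([259.81287425, 251.94760479])) [ 0.43323185 -0.06464624  0.13      ]
red ([465, 251, 59, 55, 1708], array([494.5175644 , 278.45843091])) [0.43695366 0.06426772 0.165     ]
red ([593, 446, 11, 9, 62], array([598.40322581, 449.67741935])) [0.55090786 0.14266736 0.165     ]
lid [0.47192425 0.06943533] 0.0005237376254124126
side lid [([33, 30, 55, 32, 1249], array([59.71817454, 46.58526821]))]
```

```bash
python3 -c "
from h import *
print(bot.hand_in())"
```

```text
the job is handed in; nothing more can be done
None
```

I carried out all four steps in order and handed the job in at about 23 s; the hand-in call did not report a verdict. The last images show the lid centred on the pot, the bar across and the roller upright again, and I never drove the arm near the flask, wash bottle or timer.

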